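# Select the green aerial and test it

### The job

On the aerial selector box, push the upright tab on the black dial round with a fingertip until its pointer points at the green dot, and only then press the red test button right down and let it come up again, leaving the selector on green. Push the tab from one side, without pinching it, and leave the mug, spool, adapter and screwdriver where they are.

Things in the scene. Friction and masses are not known exactly. Their poses are not given: they have to be found in the camera images.
- dial_axis (a point): Point on the selector's vertical axis of rotation, on the top face of the selector box, which is z = 0.055 above the table. The box is fixed, 200 x 280 x 55 mm, a dark teal body with a light grey top. Seen along this point's own frame (x = away from the robot, y = left, at zero yaw; the box stands turned by up to 0.3 rad) the box reaches from x = -75 to +125 mm and y = -185 to +95 mm. The dial is a black disc, 45 mm radius, its top 13 mm above this point
- pointer (a point): Point that shows where the selector points: on the line from the axis through the tab, 78 mm from the axis (the same radius as the coloured dots), 1 mm above the box's top face. It turns with the dial. A white pointer line on the dial runs outward along the tab's direction to 72 mm from the axis
- tab_top (a point): Middle of the upper edge of the selector's tab, 47 mm from the axis, 45 mm above the box's top face (z = 0.100). The tab is an upright fin standing on the dial's rim, radial: 26 mm long from 34 to 60 mm from the axis, 12 mm thick along the direction of turning, the face standing free 32 mm above the dial's top. Nothing but the tab stands up around the dial
- tab_left: Orange half of the tab, 26 x 6 x 36 mm, the face on the counter-clockwise side (seen from above); fixed to the dial; origin under its centre. Pushing on it turns the dial clockwise
- tab_right: White half of the tab, 26 x 6 x 36 mm, the face on the clockwise side (seen from above); fixed to the dial; origin under its centre. Pushing on it turns the dial counter-clockwise
- selector (a joint): Turn of the selector dial in rad, positive counter-clockwise from above, 0 at the white rest dot (away from the robot, along the box's own x); end stops at -1.55 and +1.55. Stiff (about 0.1 N m, some 2 N at the tab), no spring and no clicks: it stays where it is left. Starts within 0.2 of 0. The four coloured dots lie at -1.26, -0.63, +0.63 and +1.26, in any order
- mark_green: Green dot, 20 mm across and flat, on the box's top face, 78 mm from the dial's axis: the position to select. Origin at its centre
- mark_yellow: Yellow dot, 20 mm across, another aerial's position. Origin at its centre
- mark_blue: Blue dot, 20 mm across, another aerial's position. Origin at its centre
- mark_violet: Violet dot, 20 mm across, another aerial's position. Origin at its centre
- test_button (a joint): Travel of the red test button in m: 0 when up, 0.006 when fully down (about 5 N); springs back when let go
- test_button_top (a point): Centre of the top of the red test button, 30 mm across, in its black housing on the box's top face, 140 mm to the right of the dial's axis; pressed straight down
- mug: White mug, 76 mm across, 90 mm high, handle at its +y; origin under its centre. To be left alone
- spool: Empty grey wire spool, 90 mm across, 50 mm high, standing on its flange; origin under its centre. To be left alone
- adapter: Brass coaxial adapter standing on end, 28 mm across, 46 mm high; origin under its centre. To be left alone
- screwdriver: Screwdriver with an orange handle, 200 mm long, lying on the table; its x axis runs from handle to tip. To be left alone

How it is judged:
On the way, in this order (a step that is already met when the one before it is completed fails the run):
1. the selector points at the green dot, the button still up (horizontal distance between pointer and mark_green below 0.01 m and value of joint test_button below 0.002 m), for 0.3 s.
2. the test button is pressed down while the selector points at green (horizontal distance between pointer and mark_green below 0.01 m and value of joint test_button above 0.0042 m), for 0.05 s.
At the end, for the whole second after the job is handed in: The selector rests with its pointer point within 10 mm (horizontally) of the green dot's centre, the test button is up again (less than 2 mm down), and the mug, spool, adapter and screwdriver lie still within 25 mm of where they began (all of step 1 and velocity of joint selector between -0.05 and 0.05 rad/s and distance of each of mug, spool, adapter, screwdriver from where it was at the start of the episode below 0.025 m and linear speed of each of mug, spool, adapter, screwdriver below 0.02 m/s); the robot touches nothing.
It fails at once if the test button is pressed (over 3 mm) while the selector does not point at the green dot (value of joint test_button above 0.003 m and not (horizontal distance between pointer and mark_green below 0.01 m)).
It fails at once if the tab is pinched: both of its faces are pressed by the fingers at once with over 2 N (contact force between the fingers and tab_left above 2 N and contact force between the fingers and tab_right above 2 N).
It fails at once if the mug, spool, adapter or screwdriver is shifted or lifted by more than 25 mm (distance of any of mug, spool, adapter, screwdriver from where it was at the start of the episode above 0.025 m).
It also fails if it takes over 43 s, if anything falls off the work surface, if the arm or the gripper's body presses on something with over 40 N, if the wrist force passes 120 N, or if a joint passes its speed limit or range.

### The arm

A 7-joint arm with a two-finger parallel gripper is mounted at the origin on the work surface. World frame = base frame: x ahead of the robot, y to its left, z up, the work surface at z = 0. Lengths are in m, angles in rad, forces in N, time in s.
With the tool pointing down it reaches from about 0.425 to 0.925 m from the base axis. Payload 6.8 kg.
Tool frame: the origin (TCP) lies at the very end of the fingers, on their centre line; the grasp point (between the pads) lies 19 mm behind it; z points along the fingers, y is the direction in which the jaws open and shut (so a half turn about z gives the same grasp; the last joint's range is limited). The gripper opens to 85 mm and grips with 20 to 120 N. Pads are 22 mm wide; open, the fingers measure 114 mm over their backs; the gripper's body (76 mm by 85 mm) begins 54 mm behind the grasp point. The pads swing forward as they close: fully open they stand 13 mm farther back than shut.
Start: joints at [-1.209, 0.477, 0.022, 1.555, -0.011, 1.109, -0.083], TCP at [0.306, 0.602, 0.231] pointing down, gripper open.
Joint ranges: [-2.96, 2.96], [-0.34, 2.1], [-1.41, 1.46], [0.24, 2.44], [-1.37, 4.51], [0.17, 1.92], [-2.96, 2.96]. Speed limits (rad/s): [2.39, 2.39, 3.14, 3.14, 3.14, 3.14, 3.14].

### API

Orientations are given as a unit quaternion [w, x, y, z].
In Python, from plant import r, optics gives the robot as it stands. The module is installed in compiled form; this text tells all that it offers. Calls block until the motion is done:
- r.reach(position, orientation): joint-space move of the TCP to a pose.
- r.line_to(position, attitude=None, vel=0.15, guard=None): straight line of the TCP; attitude=None keeps the orientation; vel is the mean speed in m/s. With guard (N) it stops when the force on the tool has changed by that much, and returns True; else False.
- r.move_joints(angles): joint-space move.
- r.open_jaws() and r.grab(force=None): open the fingers fully, or close them until they stop; force is the grip in N (None keeps the last).
- r.sleep(seconds).
- r.inverse_kinematics(position, orientation): joint angles nearest the present ones, or None.
- r.sense(): the state.
- optics.capture(name): name is "scene" or "side" or "wrist"; returns the picture (400x640x3 uint8, red, green, blue); there is no depth.
- optics.camera_model(name): a dict with "K" (3x3 intrinsics, pixels), "world_from_camera" (4x4, takes a point from camera to world coordinates). Camera axes: x right, y down, z forward; pixel columns grow to the right and rows downward; lengths in m; the calibration is good to about 2 mm. A picture is of the moment at which its call begins: read the wrist's pose just before it. camera_model takes no time and is no camera call; for the wrist camera it gives the pose at the moment of the call.
A pose or a line that the arm cannot do raises r.MotionError and nothing moves.
- r.sign_off(): hands the job in, once; it reports no verdict.
The state is a dict: "time": time; "joint_pos": joint angles; "qvel": joint speeds; "tau": joint torques, N m; "position": TCP position; "tcp_rot": TCP orientation; "contact_force": force on the tool from outside, world axes, zero at the start; "wrist_torque": the same for the moment, N m; "finger_gap": opening from 0.0 (shut) to 1.0 (fully open).
Only numpy, scipy, OpenCV 4.12 (cv2) and the standard library are available. Lean on these libraries where they do the work, as an engineer would, in place of code of your own. Each camera call takes 0.05 s, during which the arm holds its last target. There are 200 camera calls.

## Working session

There is one attempt and no reset: what is moved stays moved. The work goes in short steps, each a Python script; the robot and the scene stay as the last script left them, time stands still between calls to the robot, and variables do not carry over. Pictures are saved under pics/ and viewed, about 8 in all and at most 12, crops included, and the job is handed in when it is done.

```bash
mkdir -p pics
python3 - <<'E'
from plant import r, optics
import cv2,json,numpy as np
for n in("scene","side"):
    cv2.imwrite(f"pics/{n}0.png",optics.capture(n)[:,:,::-1])
    m=optics.camera_model(n); print(n,np.round(m["K"],1).tolist(),np.round(m["world_from_camera"],3).tolist())
s=r.sense();print(s["time"],s["position"],s["tcp_rot"],s["finger_gap"])
E
```

```text
scene [[361.7, 0.0, 325.9], [0.0, 361.7, 200.1], [0.0, 0.0, 1.0]] [[-0.875, 0.28, -0.396, 0.913], [0.484, 0.466, -0.74, 0.624], [-0.022, -0.839, -0.543, 0.491], [0.0, 0.0, 0.0, 1.0]]
side [[399.8, 0.0, 313.0], [0.0, 399.8, 201.8], [0.0, 0.0, 1.0]] [[0.892, -0.288, 0.348, 0.32], [-0.452, -0.541, 0.709, -0.472], [-0.016, -0.79, -0.613, 0.547], [0.0, 0.0, 0.0, 1.0]]
0.1 [0.30535899 0.60138748 0.23043073] [-1.25483841e-04  2.32738267e-01  9.72539067e-01 -8.03736626e-04] 1.0003482837348248
```

View pics/scene0.png

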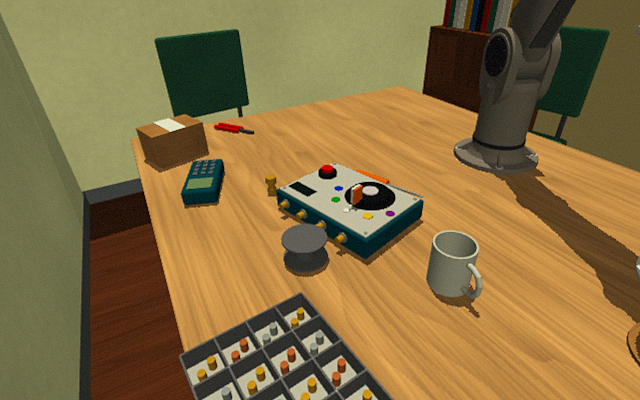

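View pics/side0.png

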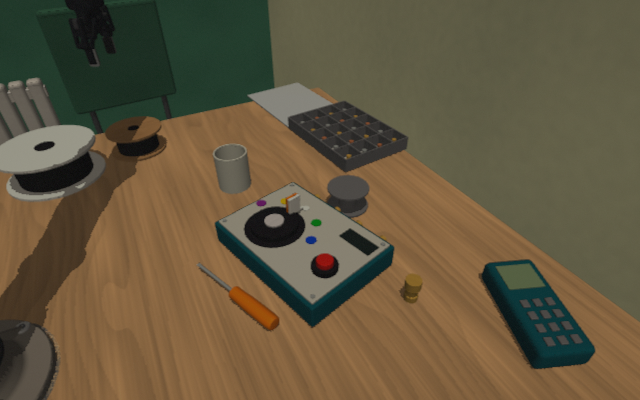

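The side view shows the dial at (274,222), the tab at (294,203), the green dot at (316,223), blue at (311,240), yellow at (285,201), violet at (261,203) and the red button at (325,262). Green looks like the first dot clockwise from rest. The scene view has green at (336,200), the button at (327,170) and the tab at (356,196). The spool and mug stand on the far and left sides. Next I'll triangulate these points.

```bash
cat > h.py <<'E'
from plant import r, optics
import cv2,numpy as np
from scipy.optimize import least_squares
def plane(n,uv,z,m=None):
    m=m or optics.camera_model(n); K=np.array(m["K"]);T=np.array(m["world_from_camera"])
    d=T[:3,:3]@np.linalg.solve(K,[uv[0],uv[1],1]); return T[:3,3]+d*(z-T[2,3])/d[2]
HUE=dict(green=(50,75),blue=(108,128),violet=(132,160),yellow=(22,32))
def blobs(img,roi):
    hsv=cv2.cvtColor(img,cv2.COLOR_RGB2HSV); out={}
    x0,y0,x1,y1=roi
    def big(m):
        mm=np.zeros_like(m);mm[y0:y1,x0:x1]=m[y0:y1,x0:x1]
        n,l,s,c=cv2.connectedComponentsWithStats(mm)
        if n<2:return None
        i=1+np.argmax(s[1:,4]); return c[i],int(s[i,4])
    for k,(a,b) in HUE.items(): out[k]=big(cv2.inRange(hsv,(a,130,90),(b,255,255)))
    out["red"]=big(cv2.inRange(hsv,(0,170,90),(4,255,255))|cv2.inRange(hsv,(174,170,90),(180,255,255)))
    out["orange"]=big(cv2.inRange(hsv,(5,130,90),(17,255,255)))
    return out
E
python3 - <<'E'
from h import *
obs={}
for n,roi in(("scene",(315,160,400,222)),("side",(245,190,345,275))):
    im=cv2.cvtColor(cv2.imread(f"pics/{n}0.png"),cv2.COLOR_BGR2RGB)
    for k,v in blobs(im,roi).items():
        if v is None: continue
        z=.056 if k in HUE else .075
        p=plane(n,v[0],z); print(n,k,np.round(v[0],1),v[1],np.round(p,4)); 
        if k in HUE or k=="red": obs[n,k]=p[:2]
A=dict(green=-.63,blue=-1.26,yellow=.63,violet=1.26)
def loc(k,t): 
    if k=="red": return np.array([t[0]+.14*np.sin(t[2]),t[1]-.14*np.cos(t[2])])
    return np.array([t[0]+.078*np.cos(t[2]+A[k]),t[1]+.078*np.sin(t[2]+A[k])])
for sel in(["scene"],["side"],["scene","side"]):
    o={k:v for k,v in obs.items() if k[0] in sel}
    s=least_squares(lambda t:np.concatenate([loc(k[1],t)-v for k,v in o.items() if k[1]!="red"]),[.6,0,0])
    print(sel,np.round(s.x,4),"res mm",np.round(s.fun*1e3,1), "red",loc("red",s.x))
print("tip",plane("side",(308,208),.056),plane("scene",(347,210),.056))
for n,c in(("mug",(453,292)),("spool",(306,265))): print(n,plane("scene",c,0))
print("adapter",plane("side",(411,299),0),"sd",plane("side",(200,265),.01),plane("side",(276,325),.01))
im=cv2.imread("pics/side0.png")[180:290,200:360]
im2=cv2.imread("pics/scene0.png")[150:260,270:430]
cv2.imwrite("pics/crop.png",cv2.resize(np.hstack([im,im2]),None,fx=2.5,fy=2.5,interpolation=cv2.INTER_CUBIC))
E
```

```text
scene green [335.6 198.9] 33 [0.5755 0.0387 0.056 ]
scene blue [338.3 187.8] 27 [5.459e-01 5.000e-04 5.600e-02]
scene violet [389.8 213. ] 36 [0.5061 0.1436 0.056 ]
scene yellow [367.1 215.5] 49 [0.5516 0.1269 0.056 ]
scene red [327.2 168.7] 78 [ 0.5389 -0.0645  0.075 ]
scene orange [370.1 168.6] 1021 [ 0.4495 -0.0104  0.075 ]
side green [315.9 222.3] 50 [0.5758 0.0375 0.056 ]
side blue [310.6 239.7] 60 [ 5.457e-01 -3.000e-04  5.600e-02]
side violet [260.7 202.7] 34 [0.5055 0.143  0.056 ]
side yellow [283.1 200.7] 26 [0.5479 0.1278 0.056 ]
side red [324.6 260.9] 217 [ 0.5347 -0.0736  0.075 ]
side orange [254.7 195. ] 239 [0.4968 0.148  0.075 ]
['scene'] [0.5029 0.0658 0.2702] res mm [ 0.4 -0.3 -0.2  0.1 -0.1  0.2 -0.2  0. ] red [ 0.54027713 -0.06911198]
['side'] [0.502  0.0649 0.2826] res mm [-0.5  0.8 -0.1  0.5 -1.3 -0.2  1.8 -1.2] red [ 0.54103682 -0.06954205]
['scene', 'side'] [0.5024 0.0654 0.2764] res mm [ 0.1 -0.3 -0.2 -0.1 -1.  -0.3 -1.  -0.1 -0.2  0.8 -0.   0.7 -0.4  0.3
  2.6 -1.1] red [ 0.54066029 -0.06932993]
tip [0.5817695 0.0831386 0.056    ] [0.57659639 0.08851958 0.056     ]
mug [0.50726459 0.33431657 0.        ]
spool [ 7.02294168e-01  1.40077682e-01 -5.55111512e-17]
adapter [ 0.65644254 -0.15623247  0.        ] sd [0.35741997 0.07828418 0.01      ] [ 0.43152149 -0.1049767   0.01      ]
```

View pics/crop.png

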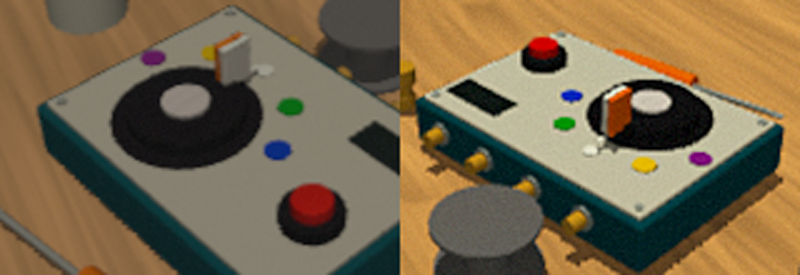

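Both cameras agree to about 2 mm: axis (0.502, 0.065), box yaw about 0.275, and green at -0.63. The crop shows the tab near the rest dot with its orange face counter-clockwise. I'll shut the fingers, lower them on the orange side and sweep clockwise, stopping a little short of green to check.

```bash
cat >> h.py <<'E'
AX=np.array([.5024,.0654]);YAW=.275;ZP=.080
def pose(phi,off=.017,z=ZP,rad=.047):
    "TCP pose touching the orange face of a tab that stands at selector angle phi"
    th=YAW+phi; u=np.array([np.cos(th),np.sin(th)]);t=np.array([-u[1],u[0]])
    w=th+np.pi/2
    return [*(AX+rad*u+off*t),z],[0,np.cos(w/2),np.sin(w/2),0]
E
python3 - <<'E'
from h import *
r.grab(20)
p,q=pose(.6,z=.17)
r.reach(p,q); r.line_to(pose(.6)[0],q,vel=.12)
s=r.sense();print(s["time"],s["position"],s["contact_force"],s["joint_pos"],s["finger_gap"])
for n in("scene","side"): cv2.imwrite(f"pics/{n}1.png",optics.capture(n)[:,:,::-1])
a=cv2.imread("pics/side1.png")[150:290,200:360];b=cv2.imread("pics/scene1.png")[120:260,270:430]
cv2.imwrite("pics/c1.png",cv2.resize(np.hstack([a,b]),None,fx=2.5,fy=2.5,interpolation=cv2.INTER_CUBIC))
E
```

```text
3.7083 [0.52003238 0.11251612 0.08056326] [-0.96226141  0.32620719 -0.24885701] [-0.54795272  0.45581422  0.27279914  2.0371952  -0.19187037  0.67122597
  0.72398653] -0.0004233215033008408
```

View pics/c1.png

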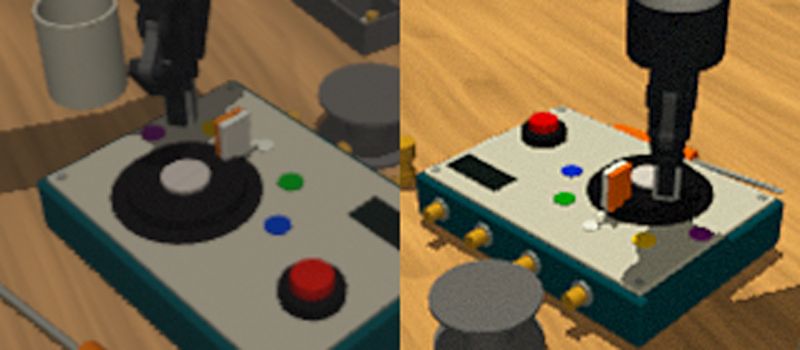

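The fingertip stands free on the orange side of the tab, and the mug and spool are clear. I'll sweep next.

Run:
```python
from h import *
for phi in np.append(np.arange(.5,-.55,-.1),-.57):
    p,q=pose(phi); r.line_to(p,q,vel=.04)
    f=r.sense()["contact_force"]; print(round(phi,2),np.round(f,1))
s=r.sense();print(s["time"],s["position"],pose(-.57)[0])
for n in("scene","side"): cv2.imwrite(f"pics/{n}2.png",optics.capture(n)[:,:,::-1])
a=cv2.imread("pics/side2.png")[150:290,200:360];b=cv2.imread("pics/scene2.png")[120:260,270:430]
cv2.imwrite("pics/c2.png",cv2.resize(np.hstack([a,b]),None,fx=2.5,fy=2.5,interpolation=cv2.INTER_CUBIC))
```

```text
0.5 [-0.7 -0.2 -0.1]
0.4 [-0.3  0.4  0.3]
0.3 [ 0.7 -0.3 -0.6]
0.2 [0.  0.4 0.1]
0.1 [-0.4 -0.7  0.6]
0.0 [-0.4  0.4  0.3]
-0.1 [-1.7  1.4 -0.1]
-0.2 [-0.7 -0.  -0.8]
-0.3 [-0.3  0.8  0.2]
-0.4 [-0.3  1.2 -0.3]
-0.5 [-0.2  0.6  0.2]
-0.57 [0.8 1.1 0.2]
7.0833 [0.55236449 0.06800898 0.08004814] [np.float64(0.5523122781411895), np.float64(0.06800086346364603), 0.08]
```

View pics/c2.png

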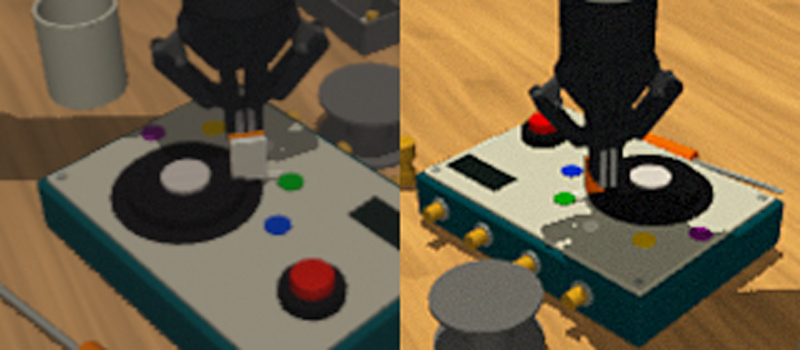

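The tab has turned, and its white pointer line ends just beside the green dot (side crop 278,180; dot 291,182). I'll push the last 0.06 rad, back off, rise and check.

Run:
```python
from h import *
p,q=pose(-.63); r.line_to(p,q,vel=.03); r.sleep(.2)
p,_=pose(-.63,off=.045); r.line_to(p,vel=.1)
p[2]=.17; r.line_to(p,vel=.15)
print(r.sense()["time"])
for n in("scene","side"): cv2.imwrite(f"pics/{n}3.png",optics.capture(n)[:,:,::-1])
a=cv2.imread("pics/side3.png")[170:270,250:340];b=cv2.imread("pics/scene3.png")[150:250,310:400]
cv2.imwrite("pics/c3.png",cv2.resize(np.hstack([a,b]),None,fx=4.4,fy=4.4,interpolation=cv2.INTER_CUBIC))
```

```text
8.8167
```

View pics/c3.png

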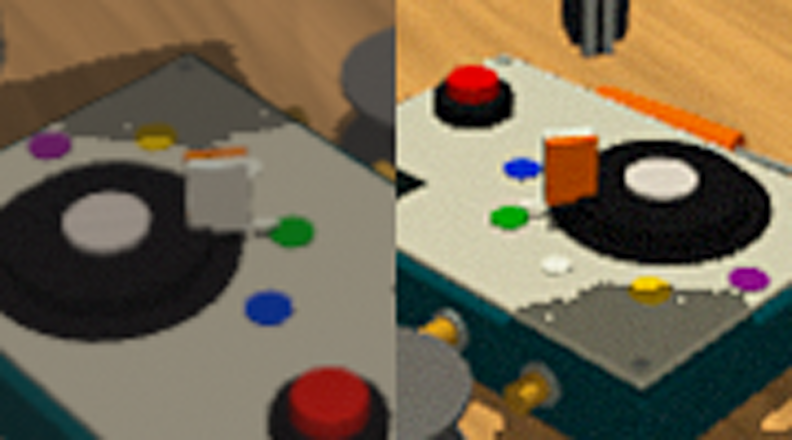

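The pointer line now runs onto the green dot (side crop 265,226 → 292,232). I'll check the angle from the tab top, middle at crop (217,158) in side and (174,134) in scene.

Run:
```python
from h import *
for n,uv in(("side",(250+217/4.4,170+158/4.4)),("scene",(310+174/4.4,150+134/4.4))):
    d=plane(n,uv,.1)[:2]-AX; print(n,"r",np.hypot(*d),"phi",np.arctan2(d[1],d[0])-YAW)
for z in(.056,.069):
    d=plane("side",(250+270/4.4,170+227/4.4),z)[:2]-AX; print(z,np.hypot(*d),np.arctan2(d[1],d[0])-YAW)
for n in("side","scene"):
    for z in (.075,.08,.085): print(n,z,plane(n,(250+330/4.4,170+388/4.4) if n=="side" else (310+77/4.4,150+76/4.4),z))
```

```text
side r 0.048753757842167136 phi -0.6810715468354746
scene r 0.04682623633330537 phi -0.6196422236900188
0.056 0.07034063264909747 -0.5927073222419873
0.069 0.06997692551508847 -0.809082985801967
side 0.075 [ 0.53818365 -0.06863605  0.075     ]
side 0.08 [ 0.53587628 -0.07290965  0.08      ]
side 0.085 [ 0.5335689  -0.07718324  0.085     ]
scene 0.075 [ 0.53467414 -0.07041765  0.075     ]
scene 0.08 [ 0.5392279  -0.06206461  0.08      ]
scene 0.085 [ 0.54378167 -0.05371157  0.085     ]
```

The radii match the 47 mm given, and the angles (-0.68, -0.62, -0.59) bracket -0.63 well within the ±0.128 tolerance. The button top is at about z = 0.075, so I'll press it under guard.

Run:
```python
from h import *
q=pose(-.63)[1]; B=[.5400,-.0693]
r.line_to([*B,.17],vel=.2); r.line_to([*B,.095],vel=.12); r.sleep(.2)
hit=r.line_to([*B,.060],vel=.02,guard=14)
r.sleep(.2); s=r.sense(); print(hit,s["time"],s["position"],s["contact_force"])
cv2.imwrite("pics/p.png",optics.capture("side")[:,:,::-1])
r.line_to([*B,.095],vel=.05); r.line_to([*B,.20],vel=.15); r.sleep(.3)
s=r.sense(); print(s["time"],s["contact_force"])
for n in("scene","side"): cv2.imwrite(f"pics/{n}4.png",optics.capture(n)[:,:,::-1])
a=cv2.imread("pics/side4.png")[130:330,200:460];b=cv2.imread("pics/scene4.png")[130:330,250:490];c=cv2.imread("pics/p.png")[170:290,250:380]
cv2.imwrite("pics/c4.png",np.vstack([cv2.resize(np.hstack([a,b]),None,fx=1.6,fy=1.6),np.pad(cv2.resize(c,None,fx=2.1,fy=2.1),((0,0),(0,527),(0,0)))]))
```

```text
True 12.2167 [ 0.54006082 -0.0692715   0.07103838] [-1.59418434  2.30890109 10.17445359]
14.0583 [ 0.92849998  0.24461779 -0.53214686]
```

View pics/c4.png

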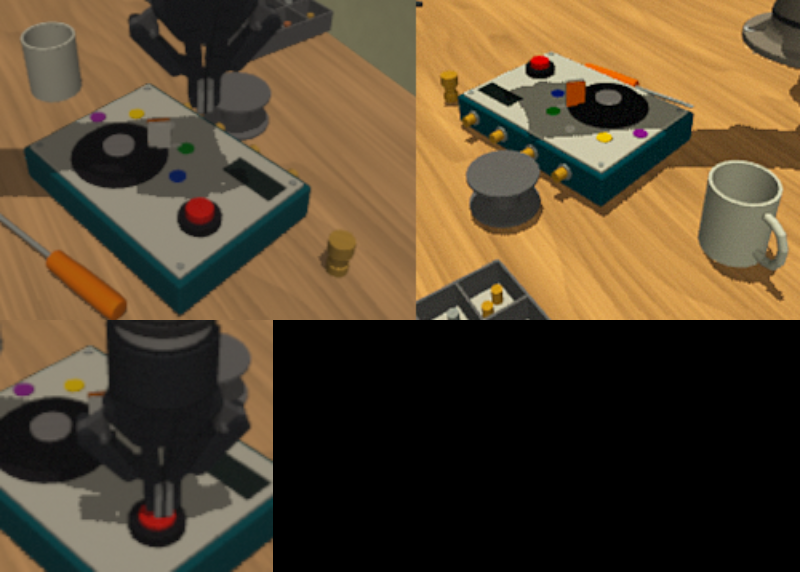

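The fingertips rest inside the red button with about 10 N held, and the button is up again. The pointer is still on green and the objects haven't moved. A second press with a light guard and then a hard one will confirm the travel.

Run:
```python
from h import *
B=[.5400,-.0693]
r.line_to([*B,.086],vel=.12); r.sleep(.2)
for z in np.arange(.084,.0685,-.001):
    r.line_to([*B,z],vel=.02); r.sleep(.05)
    f=np.mean([(r.sleep(.02),r.sense()["contact_force"][2])[1] for _ in range(4)]); print(round(z,4),round(f,1),round(r.sense()["position"][2],4))
    if f>14: break
r.line_to([*B,.095],vel=.05); r.line_to([*B,.22],vel=.15); r.sleep(.5)
s=r.sense();print(s["time"],s["contact_force"])
for n in("scene","side"):
    a=cv2.imread(f"pics/{n}3.png").astype(int);im=optics.capture(n); 
    for k,v in blobs(im,(315,160,400,222) if n=="scene" else (245,190,345,275)).items(): print(n,k,v)
r.sign_off()
```

```text
0.084 -0.1 0.084
0.083 -0.4 0.083
0.082 0.4 0.082
0.081 -0.2 0.081
0.08 0.2 0.08
0.079 -0.0 0.079
0.078 0.0 0.078
0.077 1.6 0.0771
0.076 2.3 0.0761
0.075 2.8 0.0751
0.074 2.9 0.0741
0.073 3.6 0.0731
0.072 4.3 0.0721
0.071 5.5 0.0711
0.07 15.7 0.0709
23.0917 [0.34437985 0.38405195 0.39390861]
scene green None
scene blue (array([338.25      , 187.89285714]), 28)
scene violet (array([389.69444444, 212.94444444]), 36)
scene yellow (array([367.25490196, 215.45098039]), 51)
scene red (array([327.1375, 168.7875]), 80)
scene orange (array([369.38008565, 168.62526767]), 934)
side green None
side blue None
side violet (array([260.87878788, 202.54545455]), 33)
side yellow (array([285.06122449, 200.55102041]), 49)
side red (array([324.48017621, 260.97797357]), 227)
side orange (array([254.72995781, 195.01265823]), 237)
the job is handed in; nothing more can be done
```

I turned the selector clockwise to green and pressed the test button right down twice, and it came up again each time. I handed the job in at about 23 s. No verdict is reported, so success isn't confirmed beyond the checks below.

- **Selector:** I pushed the orange face of the tab with the shut fingertips from one side only. The readings of the selector angle were -0.68, -0.62 and -0.59 rad against -0.63 for green, all within the ±0.128 rad that 10 mm allows. They disagree by up to 0.09 rad, which is my pixel reading error.
- **Button:** The first press held about 10 N. The second showed contact at z ≈ 0.077, a spring rise to about 5 N, and a hard stop at 0.071. That is the full 6 mm of travel.
- **After the first press:** The picture showed the pointer still on green, the button up, and the mug, spool, adapter and screwdriver apparently where they began.
- **After the second press:** The wrist force was back to noise level and the button's image position was unchanged from the start. My last colour check did not find green in either view or blue in the side view, probably because the gripper's shadow lay on them. I took no new picture of the pointer or the objects after that press. The arm only moved straight up and down over the button, away from the tab.

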